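Tuck the cover plate under the lap and hold it down

TASK

Of the three loose cover plates, take the one whose width fits the opening of the grey terminal box, and slide its far edge under the lapped edge of the hinged rear cover, without lifting that cover, until the plate is fully home against its stop. Then press the plate down flat on the ledges against the sprung bar and finish while still holding it pressed down with the gripper, as if for a colleague to drive the screws. Leave the other two plates and the other things on the bench where they are.

Things in the scene. Friction and masses are not known exactly. Their poses are not given: they have to be found in the camera images.
- term_box: grey sheet-steel terminal box fixed on the bench, 130 mm long (x, away from the robot, yaw within 0.25 rad) x 108 wide (y), 54 high. Origin: centre of underside, z up. Near half open on top: two side ledges (tops at z = 40 mm, no lip at the near end x = -65 mm) between 10 mm high cheeks, 88 mm apart at the ledges, the near ones flared outward. Far half roofed by the hinged rear cover.
- stop (a point): middle of the stop beam's near face under the rear cover, at ledge height (box x = +26, z = 40 mm). A plate fully home has its tail edge here, and its near edge about level with the box's near end. Axes as the box.
- rear_cover (a joint): hinge of the rear cover (grey sheet, 100 mm wide, 62 mm from the hinge at the box's far end to its near, slightly upturned lap edge; 120 g, shut by its own weight only); 0 = lying shut, grows as it is lifted, rad
- lap_edge (a point): middle of the near edge of the rear cover, on its underside: box x = +1 mm, z = 51 mm (11 mm above the ledges) when shut. The plate goes under here.
- earth_bar (a joint): sprung copper bar across the opening (54 mm along y, 10 mm round, at box x = -43 mm: right under the grip of a plate that is home). 0 = free, its top 4 mm above the ledges; grows as it is pressed down, m; 0.004 = level with the ledges. Pushes up with 3 N when free, 6 N when level, so it lifts a plate that is not held down.
- cover_mid: the middle-sized aluminium cover plate, 90 mm long (x) x 80 wide (y) x 4 thick. Origin: centre of underside, z up. Black upright grip at x = -23 mm, 10 mm thick in x, 40 long in y, top 34 mm above the underside. Far edge x = +45 mm is the tail to tuck. Lies flat, yaw within 0.35 rad. 80 to 170 g. The one that fits the 88 mm opening.
- cover_mid_handle (a point): centre of the grip of the 80 mm plate, 26 mm above the plate's underside (8 mm below the grip's top)
- cover_mid_tail (a point): middle of the tail edge of the 80 mm plate, on its underside
- cover_narrow: the narrow aluminium cover plate, 90 mm long (x) x 64 wide (y) x 4 thick. Origin: centre of underside, z up. Black upright grip at x = -23 mm, 10 mm thick in x, 40 long in y, top 34 mm above the underside. Far edge x = +45 mm is the tail to tuck. Lies flat, yaw within 0.35 rad. Too narrow for the box; leave alone.
- cover_wide: the wide aluminium cover plate, 90 mm long (x) x 96 wide (y) x 4 thick. Origin: centre of underside, z up. Black upright grip at x = -23 mm, 10 mm thick in x, 40 long in y, top 34 mm above the underside. Far edge x = +45 mm is the tail to tuck. Lies flat, yaw within 0.35 rad. Too wide for the box; leave alone.
- driver: red screwdriver, 197 mm long, lying on the bench; bystander
- tape_roll: yellow roll of tape, 65 mm across, 19 mm high; bystander
- relay: grey plug-in relay with black top and pins, 22x28x40 mm; bystander

How it is judged:
By the outcome, as a careful person would: the job done as asked, in the order asked, and still so for the second after the job is handed in, while the arm keeps its last pose, push and grip.
It also fails if it takes over 35 s, if anything falls off the work surface, if the arm or the gripper's body presses on something with over 40 N, if the wrist force passes 120 N, or if a joint passes its speed limit or range.

ROBOT

A 7-joint arm with a two-finger parallel gripper is mounted at the origin on a cart in front of the work surface, level with it; the furniture and walls round the work are solid. World frame = base frame: x ahead of the robot, y to its left, z up, the work surface at z = 0. Lengths are in m, angles in rad, forces in N, time in s.
With the tool pointing down it reaches from about 0.35 to 0.9 m from the base axis. Payload 8.1 kg.
Tool frame: the origin (TCP) lies at the very end of the fingers, on their centre line; the grasp point (between the pads) lies 19 mm behind it (grasp_offset is the distance from the TCP to the grasp point, in m); z points along the fingers, y is the line along which they close (so a half turn about z gives the same grasp; the last joint's range is limited). The gripper opens to 92 mm and grips with 3 to 60 N. Pads are 19 mm wide; open, the fingers measure 130 mm over their backs; the gripper's body (75 mm by 190 mm) begins 47 mm behind the grasp point.
Start: joints at [-1.422, 0.434, 0.025, 1.573, -0.012, 1.134, -0.075], TCP at [0.156, 0.605, 0.227] pointing down, gripper open.
Joint ranges: [-2.62, 2.62], [-0.44, 2.09], [-1.27, 1.32], [0.08, 2.57], [-1.32, 4.46], [0.12, 2], [-2.74, 2.74]. Speed limits (rad/s): [2.22, 2.22, 3.01, 3.01, 3.14, 3.14, 3.14].

INTERFACE

Orientations are given as a rotation vector (axis times angle).
In Python, from cell import observe, get_image, camera_params, sign_off, silhouettes, grasp_offset gives the robot as it stands. The module is installed in compiled form; this text tells all that it offers.
- The arm moves only by the tool jog_arm, never from a script. Its argument "motion" is a list that holds one entry, the list of rows, each a list of 7 numbers: the shift along the tool's x, y, z in m, then the turn, a rotation vector about the tool's x, y, z in rad, then the closure, from -1 (fully open) to 1 (shut), so that 0 is half open. In form: [[[dx, dy, dz, wx, wy, wz, hand], ...]]. A call has 1 to 10 rows; each row is the pose to reach, as a shift and turn from the pose commanded when the call began, along the tool's axes at that moment; what a row does not reach only later rows make up. A row lasts 1/12 s, in which the tool goes at most 41.7 mm and 7.16 degrees, less where a joint would pass 70% of its speed; a pose out of reach is approached as far as the arm can. A call with a gripper value outside its range is refused whole. The fingers move at their own pace and stop on an object; "force" is the grip in N (left out, the last holds). Time passes only in rows, so rows that repeat a pose let the fingers close. It gives the time, the measured TCP pose, the force, the opening and the grip force at its end, in the units of the state.
- observe(): the state, without advancing time (a new reading comes with each control period).
- get_image(name): name is "scene" or "top"; returns the picture (400x640x3 uint8, red, green, blue); there is no depth.
- camera_params(name): a dict with "vertical_fov" (degrees; the focal length in pixels is half the picture's height over the tangent of half this angle, whatever the lens; pixels are square), "cx", "cy" (the principal point, pixels), "T" (4x4, takes a point from camera to world coordinates). Camera axes: x right, y down, z forward; pixel columns grow to the right and rows downward; lengths in m; the calibration is good to about 2 mm. A picture is of the moment at which its call begins. camera_params takes no time and is no camera call.
- sign_off(): hands the job in; it is judged then, once.
Trained networks look in the newest picture that a camera, given by its name, has taken for a name from the list of things; names that differ only in an ending like _2 or _b are one class to them, and where a whole thing is asked for, a point or a joint stands for the part that bears it (a point fixed in the world has none). Each returns a list of dicts, best first, with "p" (0 to 1); they miss things now and then, are a little off and sometimes report something else, mostly with a low value. They report only what shows in the picture. A call takes as long as a camera call.
- silhouettes(query, camera): "mask" (400x640 bool, what is visible of it) and "pixel" ([column, row] in pixels, amid what is visible of it).
The state is a dict: "clock": time; "joints": joint angles; "dq": joint speeds; "joint_efforts": joint torques, N m; "position": TCP position; "ee_rot": TCP orientation; "force": force on the tool from outside, world axes, zero at the start; "ft_torque": the same for the moment, N m; "width": opening from 0.0 (shut) to 1.0 (fully open); "gripper_force": force on a finger pad.
Only numpy, scipy, OpenCV 4.12 (cv2) and the standard library are available. Lean on these libraries where they do the work, as an engineer would, in place of code of your own. Each camera call takes 0.05 s, during which the arm holds its last target. There are 200 camera calls.

## Working session

There is one attempt and no reset: what is moved stays moved. The work goes in short steps, Python scripts to look and compute and a tool call to move; the robot and the scene stay as the last step left them, time stands still between calls to the robot, and variables do not carry over. Pictures are saved under pics/ and viewed, at most 10 in all, crops included, and the job is handed in when it is done.

Besides the shell and the picture viewer there is one more tool, called by a JSON object that holds its "api" and its "payload". jog_arm: Moves the arm, as the interface text tells. Its arguments: {"type":"object","properties":{"motion":{"type":"array"},"force":{"type":"number"}},"required":["motion"]}

```bash
mkdir -p pics
python3 - <<'E'
from cell import *
import cv2,numpy as np
for n in("scene","top"):
    im=get_image(n); cv2.imwrite(f"pics/{n}0.png",im[:,:,::-1]); p=camera_params(n); print(n,p["vertical_fov"],p["cx"],p["cy"],np.round(p["T"],4).tolist())
    for q in("term_box","cover_mid","cover_narrow","cover_wide","rear_cover"):
        for d in silhouettes(q,n)[:3]:
            r=cv2.minAreaRect(np.argwhere(d["mask"])[:,::-1].astype(np.float32)); print(n,q,round(d["p"],2),np.round(d["pixel"]),d["mask"].sum(),np.round(r[0]),np.round(r[1]),round(r[2]))
s=observe(); print(s, grasp_offset)
E
```

```text
scene 51.832102703104155 316.86974368445823 201.4468316938582 [[0.8808, -0.3629, 0.3042, 0.2542], [-0.4735, -0.6818, 0.5577, -0.5005], [0.005, -0.6352, -0.7723, 0.8271], [0.0, 0.0, 0.0, 1.0]]
scene term_box 0.93 [284. 194.] 2498 [286. 197.] [49. 61.] 55
scene cover_mid 0.83 [396. 272.] 1187 [395. 267.] [34. 38.] 63
scene cover_narrow 0.77 [354. 338.] 1379 [354. 336.] [32. 44.] 60
scene cover_wide 0.91 [309. 265.] 1393 [311. 262.] [37. 40.] 70
scene cover_wide 0.62 [398. 269.] 1224 [395. 267.] [34. 41.] 66
scene rear_cover 0.76 [296. 182.] 763 [295. 183.] [36. 25.] 47
top 52.4217621985574 320.5367453432111 200.74736206872018 [[-0.0574, -0.978, 0.2007, 0.349], [-0.9983, 0.0562, -0.0117, 0.0362], [0.0001, -0.201, -0.9796, 1.0662], [0.0, 0.0, 0.0, 1.0]]
top term_box 0.89 [278. 223.] 2311 [279. 223.] [54. 48.] 74
top term_box 0.68 [452. 173.] 412 [452. 176.] [24. 24.] 27
top cover_mid 0.75 [386. 167.] 997 [386. 168.] [33. 30.] 90
top cover_narrow 0.59 [426. 227.] 855 [426. 227.] [36. 26.] 82
top cover_wide 0.81 [346. 228.] 1191 [352. 230.] [34. 36.] 90
top rear_cover 0.66 [276. 208.] 1007 [274. 210.] [26. 39.] 74
{'clock': 0.6, 'joints': array([-1.42162066,  0.43448161,  0.02497284,  1.57322413, -0.01160147,
        1.13397947, -0.07511884]), 'dq': array([ 0.0016415 ,  0.00089309, -0.00085107,  0.00135918, -0.00087109,
        0.00013989,  0.00091095]), 'joint_efforts': array([-1.15108021e-03, -6.67333961e+01,  9.83382091e-01, -3.14687562e+01,
       -6.05215249e-02,  3.28967313e-02,  2.04491835e-05]), 'position': array([0.15571497, 0.60529917, 0.2267436 ]), 'ee_rot': array([3.94568952e-01, 3.11671468e+00, 8.21212535e-05]), 'force': array([ 0.06508474, -0.03731837,  0.12529105]), 'ft_torque': array([-0.0184445 ,  0.05499889,  0.01285251]), 'gripper_force': 0.0, 'width': 1.0030690329237764} 0.0188
```

View pics/top0.png

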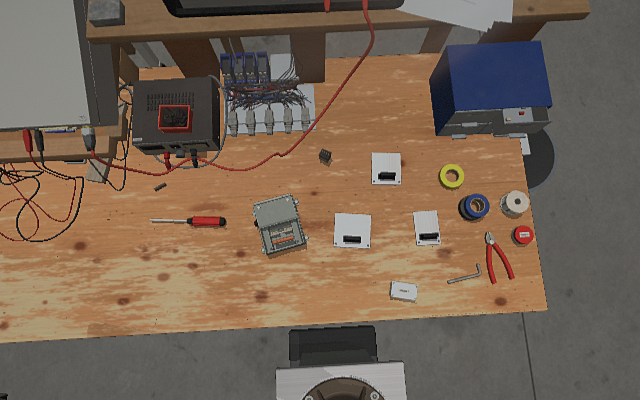

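View pics/scene0.png

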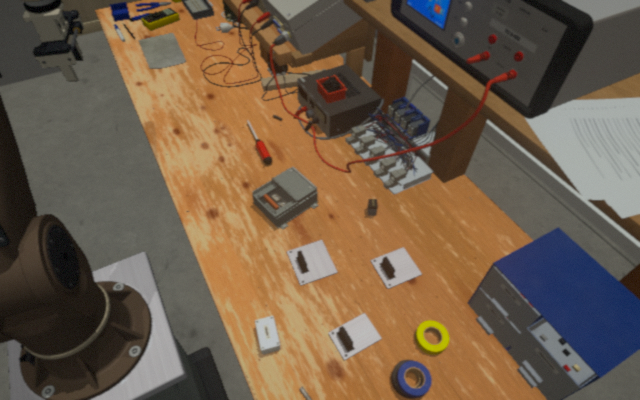

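The top view shows the box at (278,223). The plates are wide (352,230), narrow (426,227) and mid (386,168), with their grips on the near side. I'll fit size models to the masks, each camera on its own and then both together.

```bash
cat > h.py <<'E'
from cell import *
import cv2,numpy as np
from scipy.optimize import minimize
def proj(P,p):
    R,t=p["T"][:3,:3],p["T"][:3,3]; c=(P-t)@R; f=200/np.tan(np.radians(p["vertical_fov"]/2))
    return c[:,:2]/c[:,2:]*f+[p["cx"],p["cy"]]
def box(x0,x1,y0,y1,z0,z1): return np.array([[x,y,z] for x in(x0,x1) for y in(y0,y1) for z in(z0,z1)])
def plate(w): return [box(-.045,.045,-w/2,w/2,0,.004),box(-.028,-.018,-.02,.02,0,.034)]
TB=[box(-.065,.065,-.054,.054,0,.050),box(.003,.065,-.05,.05,.04,.054)]
def place(P,v): c,s=np.cos(v[2]),np.sin(v[2]); return P@np.array([[c,s,0],[-s,c,0],[0,0,1]])+[v[0],v[1],v[3] if len(v)>3 else 0]
def render(parts,v,p,k=4):
    m=np.zeros((400*k,640*k),np.uint8)
    for b in parts:
        q=proj(place(b,v),p); q=(q+.5)*k-.5
        cv2.fillConvexPoly(m,np.round(cv2.convexHull(q.astype(np.float32))*16).astype(np.int32),1,shift=4)
    return cv2.resize(m.astype(np.float32),(640,400),interpolation=cv2.INTER_AREA)
def fit(parts,obs,v0):
    def cost(u):
        v=np.array(u)*[.01,.01,.1]; return sum(1-np.minimum(r:=render(parts,v,p),m).sum()/np.maximum(r,m).sum() for m,p in obs)
    u0=np.array(v0)/[.01,.01,.1]; best=None
    for a in(-2,0,2):
        s=minimize(cost,u0+[0,0,a],method="Nelder-Mead",options=dict(initial_simplex=u0+[0,0,a]+np.array([[0,0,0],[1,0,0],[0,1,0],[0,0,1.]]),xatol=.01,fatol=1e-4))
        if best is None or s.fun<best.fun: best=s
    return best.x*[.01,.01,.1],1-best.fun/len(obs)
def ground(px,p,z):
    R,t=p["T"][:3,:3],p["T"][:3,3]; f=200/np.tan(np.radians(p["vertical_fov"]/2))
    d=R@np.array([(px[0]-p["cx"])/f,(px[1]-p["cy"])/f,1]); return t+d*(z-t[2])/d[2]
E
python3 - <<'E'
from h import *
C={n:camera_params(n) for n in("top","scene")}
for n in C:get_image(n)
ov={}
for q,parts in(("cover_mid",plate(.08)),("term_box",TB)):
    o={n:silhouettes(q,n)[0] for n in C}
    v0=[*ground(o["top"]["pixel"],C["top"],.02 if q=="term_box" else 0)[:2],0]
    for s in(["top"],["scene"],["top","scene"]):
        v,i=fit(parts,[(o[n]["mask"].astype(np.float32),C[n]) for n in s],v0); print(q,s,np.round(v,4),round(i,3))
    if q=="cover_mid":
        for w in(.064,.096): print(w,fit(plate(w),[(o[n]["mask"].astype(np.float32),C[n]) for n in C],v0)[1])
    ov[q]=(parts,v)
out=[]
for n,(x,y,w,h) in dict(top=(240,140,180,130),scene=(240,150,200,140)).items():
    im=cv2.resize(get_image(n)[y:y+h,x:x+w,::-1],None,fx=4,fy=4,interpolation=cv2.INTER_CUBIC)
    for parts,v in ov.values():
        for b in parts:
            pts=(proj(place(b,v),C[n])-[x,y]+.5)*4
            for i in range(8):
                for j in(1,2,4):
                    if not i&j: cv2.line(im,tuple(map(int,pts[i])),tuple(map(int,pts[i|j])),(0,255,0) if len(parts[0])==8 else 0,1)
    out.append(cv2.resize(im,(560,int(560*h/w)) if 0 else (400*w//200*1,h*2)) if 0 else im)
cv2.imwrite("pics/ovt.png",out[0]); cv2.imwrite("pics/ovs.png",out[1])
E
```

```text
cover_mid ['top'] [ 0.6469 -0.1579 -0.0884] 0.965
cover_mid ['scene'] [ 0.6471 -0.1617 -0.0759] 0.961
cover_mid ['top', 'scene'] [ 0.6473 -0.1603 -0.0663] 0.939
0.064 0.8061114847660065
0.096 0.819721907377243
term_box ['top'] [0.5085 0.134  0.2197] 0.936
term_box ['scene'] [0.5062 0.1311 0.2448] 0.939
term_box ['top', 'scene'] [0.5075 0.1329 0.2317] 0.93
```

View pics/ovt.png

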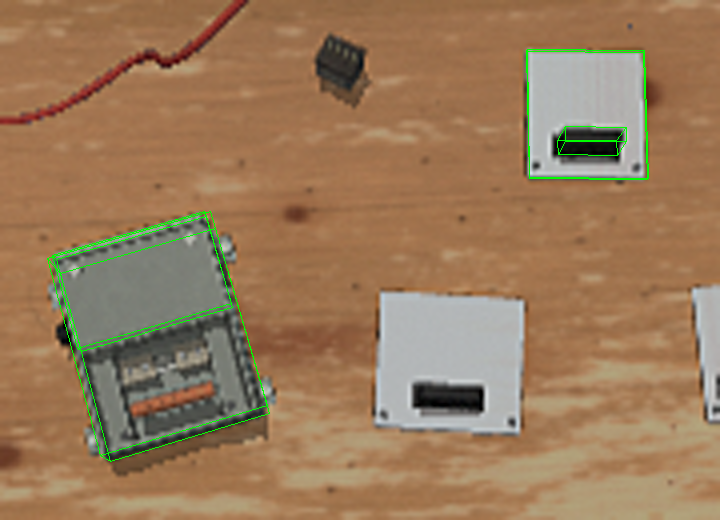

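View pics/ovs.png

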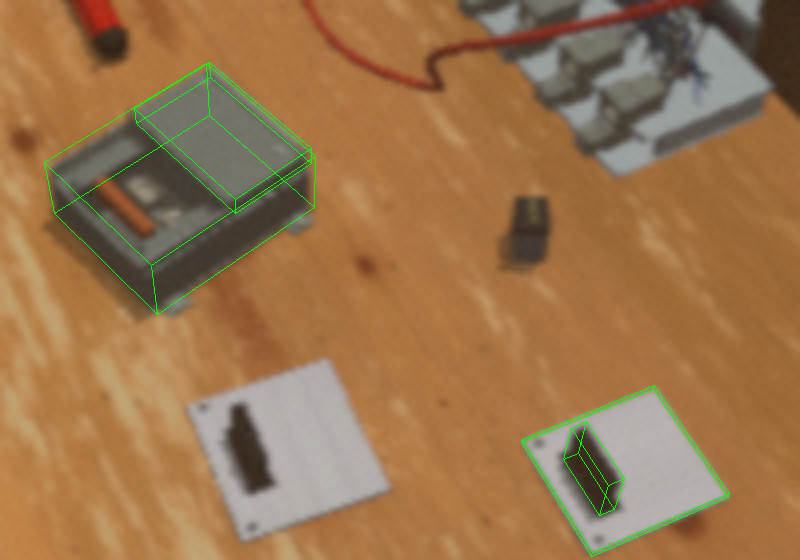

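The green models match both pictures: the mid plate is at about (0.647,-0.160) and the box at about (0.5075,0.133), yaw 0.23. The other two widths fit clearly worse. Approaching the plate.

{"api": "jog_arm", "payload": {"motion": [[[-0.643,-0.622,0.107,0,0,1.389,-0.4],[-0.643,-0.622,0.107,0,0,1.389,-0.4],[-0.643,-0.622,0.107,0,0,1.389,-0.4],[-0.643,-0.622,0.107,0,0,1.389,-0.4],[-0.643,-0.622,0.107,0,0,1.389,-0.4],[-0.643,-0.622,0.107,0,0,1.389,-0.4],[-0.643,-0.622,0.107,0,0,1.389,-0.4],[-0.643,-0.622,0.107,0,0,1.389,-0.4],[-0.643,-0.622,0.107,0,0,1.389,-0.4],[-0.643,-0.622,0.107,0,0,1.389,-0.4]]], "force": 40}}

```text
clock: 1.83
position: [0.3727, 0.251, 0.1774]
ee_rot: [-2.15, -2.29, -0.002]
force: [0.6, -0.1, 0.9]
width: 0.701
gripper_force: 0.0
```

```bash
cat > go.py <<'E'
import sys,numpy as np
from cell import observe
from scipy.spatial.transform import Rotation as R
def to(x,y,z,yaw):
    s=observe(); r=R.from_rotvec(s["ee_rot"]); ty=np.array([np.cos(yaw),np.sin(yaw),0]); tz=np.array([0,0,-1.]); 
    T=R.from_matrix(np.c_[np.cross(ty,tz),ty,tz])
    print("t",round(s["clock"],2),"pos",np.round(s["position"],4),"yaw",round(np.arctan2(*r.as_matrix()[[1,0],1]),3),"tz",np.round(r.as_matrix()[:,2],3),"F",np.round(s["force"],1),"w",round(s["width"]*92,1),"gf",round(s["gripper_force"],1),"dq",np.abs(s["dq"]).max().round(2))
    print("shift",np.round(r.inv().apply(np.array([x,y,z])-s["position"]),4),"turn",np.round((r.inv()*T).as_rotvec(),4))
if __name__=="__main__": to(*map(float,sys.argv[1:]))
E
python3 go.py .624 -.158 .12 -.07
```

```text
t 1.83 pos [0.3727 0.251  0.1774] yaw 0.063 tz [ 0.001  0.001 -1.   ] F [ 0.6 -0.1  0.9] w 64.5 gf 0.0 dq 0.64
shift [-0.4241  0.225   0.0572] turn [ 0.0006 -0.001   0.1331]
```

{"api": "jog_arm", "payload": {"motion": [[[-0.424,0.225,0.057,0,0,0.133,-0.4],[-0.424,0.225,0.057,0,0,0.133,-0.4],[-0.424,0.225,0.057,0,0,0.133,-0.4],[-0.424,0.225,0.057,0,0,0.133,-0.4],[-0.424,0.225,0.057,0,0,0.133,-0.4],[-0.424,0.225,0.057,0,0,0.133,-0.4],[-0.424,0.225,0.057,0,0,0.133,-0.4],[-0.424,0.225,0.057,0,0,0.133,-0.4],[-0.424,0.225,0.057,0,0,0.133,-0.4],[-0.424,0.225,0.057,0,0,0.133,-0.4]]]}}

```text
clock: 2.67
position: [0.5916, -0.1004, 0.1278]
ee_rot: [-2.291, -2.15, -0.001]
force: [1.7, 0.5, 0.9]
width: 0.702
gripper_force: 0.0
```

```bash
python3 go.py .624 -.158 .08 -.07
```

```text
t 2.67 pos [ 0.5916 -0.1004  0.1278] yaw -0.064 tz [ 0.  0. -1.] F [1.7 0.5 0.9] w 64.6 gf 0.0 dq 0.88
shift [-0.0555  0.036   0.0478] turn [ 0.0002 -0.0004  0.0063]
```

{"api": "jog_arm", "payload": {"motion": [[[-0.04,0.024,0.045,0,0,0,-0.4],[-0.04,0.024,0.045,0,0,0,-0.4],[-0.04,0.024,0.045,0,0,0,-0.4],[-0.04,0.024,0.045,0,0,0,-0.4],[-0.04,0.024,0.045,0,0,0,-0.4],[-0.04,0.024,0.045,0,0,0,-0.4]]]}}

```text
clock: 3.17
position: [0.6125, -0.1385, 0.0841]
ee_rot: [2.289, 2.151, 0.002]
force: [0.7, 0.1, 1.2]
width: 0.699
gripper_force: 0.0
```

```bash
python3 go.py .624 -.158 .007 -.07
python3 - <<'E'
from h import *
im=get_image("scene")[220:320,330:460,::-1]; cv2.imwrite("pics/pre.png",cv2.resize(im,None,fx=5,fy=5,interpolation=cv2.INTER_CUBIC))
E
```

```text
t 3.17 pos [ 0.6125 -0.1385  0.0841] yaw -0.062 tz [ 0.001  0.001 -1.   ] F [0.7 0.1 1.2] w 64.3 gf 0.0 dq 0.01
shift [-0.0188  0.0126  0.0771] turn [ 0.0012 -0.0009  0.0077]
```

View pics/pre.png

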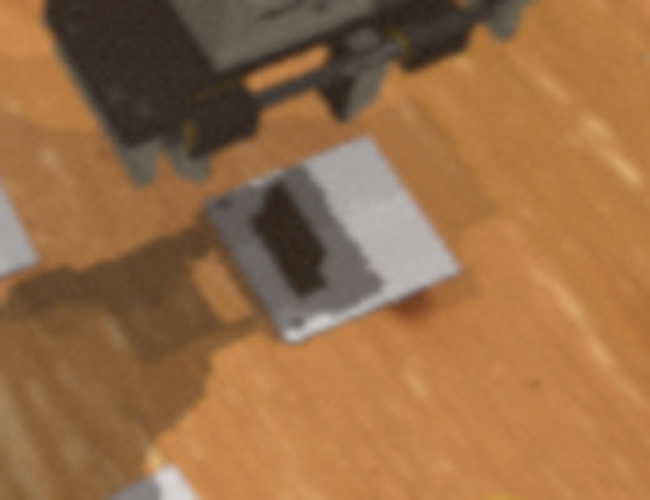

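The plate lies undisturbed below the open fingers. Now centre over the grip, descend and close.

{"api": "jog_arm", "payload": {"motion": [[[-0.019,0.0125,0.0,0,0,0,-0.4],[-0.019,0.0125,0.03,0,0,0,-0.4],[-0.019,0.0125,0.05,0,0,0,-0.4],[-0.019,0.0125,0.065,0,0,0,-0.4],[-0.019,0.0125,0.076,0,0,0,-0.4],[-0.019,0.0125,0.077,0,0,0,-0.4],[-0.019,0.0125,0.077,0,0,0,-0.4],[-0.019,0.0125,0.077,0,0,0,-0.4]]]}}

```text
clock: 3.88
position: [0.6241, -0.1597, 0.0073]
ee_rot: [2.29, 2.149, 0.002]
force: [-0.1, -0.0, 0.9]
width: 0.701
gripper_force: 0.0
```

```bash
python3 go.py .624 -.158 .007 -.07
```

```text
t 3.88 pos [ 0.6241 -0.1597  0.0073] yaw -0.064 tz [ 0.002 -0.    -1.   ] F [-0.1 -0.   0.9] w 64.5 gf 0.0 dq 0.01
shift [ 0.0017 -0.0002  0.0003] turn [0.0016 0.0001 0.0065]
```

Close at 50 N, then lift.

{"api": "jog_arm", "payload": {"motion": [[[0.001,0,0,0,0,0,1],[0.001,0,0,0,0,0,1],[0.001,0,0,0,0,0,1],[0.001,0,0,0,0,0,1],[0.001,0,0,0,0,0,1],[0.001,0,0,0,0,0,1],[0.001,0,0,0,0,0,1],[0.001,0,0,0,0,0,1]]], "force": 50}}

```text
clock: 4.55
position: [0.6234, -0.1589, 0.0061]
ee_rot: [-2.291, -2.149, 0.0]
force: [0.4, 0.0, 0.8]
width: 0.168
gripper_force: 0.0
```

{"api": "jog_arm", "payload": {"motion": [[[0,0,-0.015,0,0,0,1],[0,0,-0.04,0,0,0,1],[0,0,-0.075,0,0,0,1],[0,0,-0.1,0,0,0,1],[0,0,-0.1,0,0,0,1],[0,0,-0.1,0,0,0,1]]]}}

```text
clock: 5.05
position: [0.6244, -0.1591, 0.1076]
ee_rot: [2.29, 2.148, 0.003]
force: [0.4, 0.1, -1.6]
width: 0.103
gripper_force: 50.0
```

Run:
```python
from h import *
from go import to
from scipy.spatial.transform import Rotation as R
# staging: plate 50 mm short of home, high above
to(.45,.12,.107,.232)
s=observe();r=R.from_rotvec(s["ee_rot"]).as_matrix()
C={n:camera_params(n) for n in("top","scene")}
for n in C:
    im=get_image(n)
    for d in silhouettes("cover_mid",n)[:1]: print(n,d["p"],d["pixel"],d["mask"].sum())
x,y,w,h=300,130,160,130
im=get_image("scene")[200:320,330:460,::-1]; cv2.imwrite("pics/lift.png",cv2.resize(im,None,fx=5,fy=5,interpolation=cv2.INTER_CUBIC))
```

```text
t 5.05 pos [ 0.6244 -0.1591  0.1076] yaw -0.064 tz [ 0.003 -0.    -1.   ] F [ 0.4  0.1 -1.6] w 9.5 gf 50.0 dq 0.04
shift [ 0.2674 -0.1919 -0.    ] turn [ 0.003   0.0005 -0.296 ]
scene 0.73 [407.5, 253.9] 727
```

View pics/lift.png

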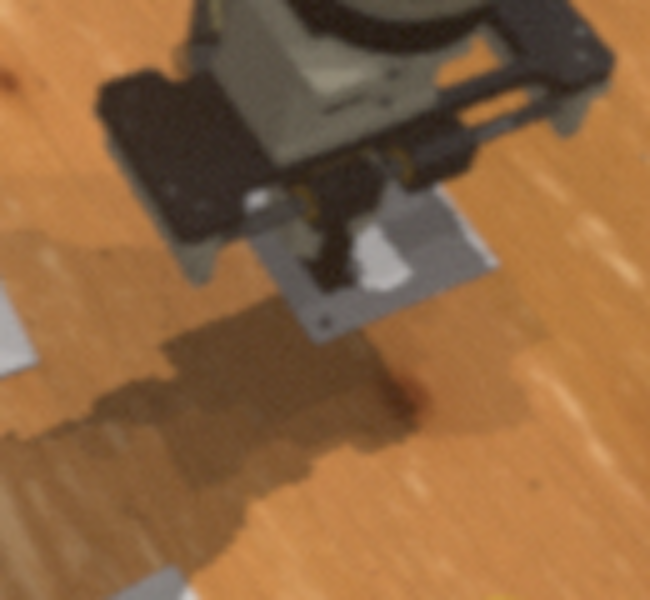

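The plate hangs level in the gripper, with right-hand corners at scene pixels (393.4,268.4) and (429.4,253). I lifted slightly before the fingers had finished closing, so I'll solve for grip height and sideways offset from those corners.

Run:
```python
from h import *
from scipy.optimize import least_squares
s=observe(); p=camera_params("scene"); px=np.array([[393.4-.5,268.4-.5],[429.4-.5,253-.5]])
yaw=-.064; c,n=np.cos(yaw),np.sin(yaw); ex=np.array([c,n,0]); ey=np.array([-n,c,0])
def pts(u,m=1): # u: h, lateral, along
    o=s["position"]+ex*(.023+u[2])+ey*u[1]-[0,0,u[0]]
    return np.array([o+ex*a-ey*.04 for a in(-.045,.045)])
r=least_squares(lambda u:(proj(pts(u),p)-px).ravel(),[.007,0,0]); print("free",r.x.round(4),r.fun.round(2))
r=least_squares(lambda u:(proj(pts([u[0],u[1],0]),p)-px).ravel(),[.007,0]); print("along=0",r.x.round(4),r.fun.round(2))
```

```text
free [0.0277 0.0063 0.0063] [-0.04 -0.11  0.05  0.11]
along=0 [0.0152 0.0008] [-0.38  0.03  0.32 -0.01]
```

It's gripped about 9 mm too high (TCP about 15 mm above the underside). I'll set it back down, regrasp lower and wait for full closure.

{"api": "jog_arm", "payload": {"motion": [[[0,0,0.03,0,0,0,1],[0,0,0.06,0,0,0,1],[0,0,0.08,0,0,0,1],[0,0,0.086,0,0,0,1],[0,0,0.089,0,0,0,1],[0,0,0.091,0,0,0,1],[0,0,0.092,0,0,0,1],[0,0,0.092,0,0,0,1]]]}}

```text
clock: 5.97
position: [0.6218, -0.1585, 0.0157]
ee_rot: [-2.29, -2.147, 0.001]
force: [-9.0, 3.2, 15.7]
width: 0.103
gripper_force: 50.0
```

```bash
python3 go.py .624 -.159 .0065 -.064
```

```text
t 5.97 pos [ 0.6218 -0.1585  0.0157] yaw -0.064 tz [-0.003  0.002 -1.   ] F [-9.   3.2 15.7] w 9.4 gf 50.0 dq 0.02
shift [-0.0003  0.0022  0.0092] turn [-0.0027 -0.0017 -0.0004]
```

{"api": "jog_arm", "payload": {"motion": [[[0,0,-0.001,0,0,0,0.4],[0,0,-0.001,0,0,0,0.4],[0,0,-0.001,0,0,0,0.4],[0,0,-0.001,0,0,0,0.4],[0,0,0.003,0,0,0,0.4],[0,0,0.007,0,0,0,0.4],[0,0,0.009,0,0,0,0.4],[0,0,0.009,0,0,0,0.4],[0,0,0.009,0,0,0,0.4]]]}}

```text
clock: 6.72
position: [0.6232, -0.1589, 0.0047]
ee_rot: [-2.291, -2.149, 0.001]
force: [-0.3, -0.8, -0.3]
width: 0.303
gripper_force: 0.0
```

```bash
python3 go.py .624 -.159 .0065 -.064
```

```text
t 6.72 pos [ 0.6232 -0.1589  0.0047] yaw -0.064 tz [-0.001  0.    -1.   ] F [-0.3 -0.8 -0.3] w 27.8 gf 0.0 dq 0.0
shift [-0.0001  0.0008 -0.0018] turn [-0.0006 -0.     -0.0002]
```

{"api": "jog_arm", "payload": {"motion": [[[0,0,0,0,0,0,1],[0,0,0,0,0,0,1],[0,0,0,0,0,0,1],[0,0,0,0,0,0,1],[0,0,0,0,0,0,1],[0,0,0,0,0,0,1],[0,0,0,0,0,0,1],[0,0,0,0,0,0,1]]]}}

```text
clock: 7.38
position: [0.6233, -0.1588, 0.005]
ee_rot: [-2.291, -2.149, 0.0]
force: [0.4, 0.2, -0.9]
width: 0.109
gripper_force: 50.0
```

```bash
python3 go.py .624 -.159 .0065 -.064
```

```text
t 7.38 pos [ 0.6233 -0.1588  0.005 ] yaw -0.064 tz [-0.  0. -1.] F [ 0.4  0.2 -0.9] w 10.0 gf 50.0 dq 0.0
shift [-0.0002  0.0007 -0.0015] turn [-0.0001 -0.0001 -0.0001]
```

{"api": "jog_arm", "payload": {"motion": [[[0,0,-0.03,0,0,0,1],[0,0,-0.07,0,0,0,1],[0,0,-0.1,0,0,0,1],[0,0,-0.1,0,0,0,1],[0,0,-0.1,0,0,0,1]]]}}

```text
clock: 7.8
position: [0.6247, -0.1592, 0.1071]
ee_rot: [2.289, 2.147, 0.004]
force: [-0.1, -0.4, -2.3]
width: 0.107
gripper_force: 50.0
```

```bash
python3 go.py .423 .112 .105 .232
```

```text
t 7.8 pos [ 0.6247 -0.1592  0.1071] yaw -0.064 tz [ 0.004 -0.    -1.   ] F [-0.1 -0.4 -2.3] w 9.8 gf 50.0 dq 0.05
shift [ 0.2577 -0.2186  0.0011] turn [ 0.0039  0.0007 -0.296 ]
```

{"api": "jog_arm", "payload": {"motion": [[[0.03,-0.025,0,0,0,-0.034,1],[0.06,-0.05,0,0,0,-0.069,1],[0.09,-0.075,0,0,0,-0.103,1],[0.12,-0.1,0,0,0,-0.138,1],[0.15,-0.125,0,0,0,-0.172,1],[0.18,-0.15,0,0,0,-0.207,1],[0.21,-0.178,0,0,0,-0.241,1],[0.237,-0.2,0,0,0,-0.272,1],[0.258,-0.219,0,0,0,-0.296,1],[0.258,-0.219,0,0,0,-0.296,1]]]}}

```text
clock: 8.63
position: [0.4163, 0.1168, 0.1036]
ee_rot: [-1.936, -2.468, 0.005]
force: [-0.1, 0.1, -1.1]
width: 0.103
gripper_force: 50.0
```

{"api": "jog_arm", "payload": {"motion": [[[0,0,0,0,0,0,1],[0,0,0,0,0,0,1],[0,0,0,0,0,0,1]]]}}

```text
clock: 8.88
position: [0.4219, 0.1116, 0.1048]
ee_rot: [1.952, 2.461, -0.001]
force: [-0.3, -0.2, -0.7]
width: 0.106
gripper_force: 50.0
```

Run:
```python
from h import *
from go import to
to(.423,.112,.06,.232)
s=observe(); out=[]
for n,(x,y,w,h) in dict(top=(230,170,130,120),scene=(220,150,130,120)).items():
    p=camera_params(n); im=cv2.resize(get_image(n)[y:y+h,x:x+w,::-1],None,fx=3,fy=3,interpolation=cv2.INTER_CUBIC)
    yaw=.232; v=[s["position"][0]+.023*np.cos(yaw)-.001*np.sin(yaw),s["position"][1]+.023*np.sin(yaw)+.001*np.cos(yaw),yaw,s["position"][2]-.005]
    for parts,v,k in((plate(.08)[:1],v,(0,255,0)),(TB,[.5075,.1329,.2317],(0,255,255))):
        for b in parts:
            pts=(proj(place(b,v),p)-[x,y]+.5)*3
            for i in range(8):
                for j in(1,2,4):
                    if not i&j: cv2.line(im,tuple(map(int,pts[i])),tuple(map(int,pts[i|j])),k,1)
    out.append(im)
cv2.imwrite("pics/stage.png",np.hstack(out))
```

```text
t 8.88 pos [0.4219 0.1116 0.1048] yaw 0.23 tz [-0.    -0.001 -1.   ] F [-0.3 -0.2 -0.7] w 9.7 gf 50.0 dq 0.01
shift [0.0002 0.0012 0.0448] turn [-0.0003  0.0007 -0.0021]
```

View pics/stage.png

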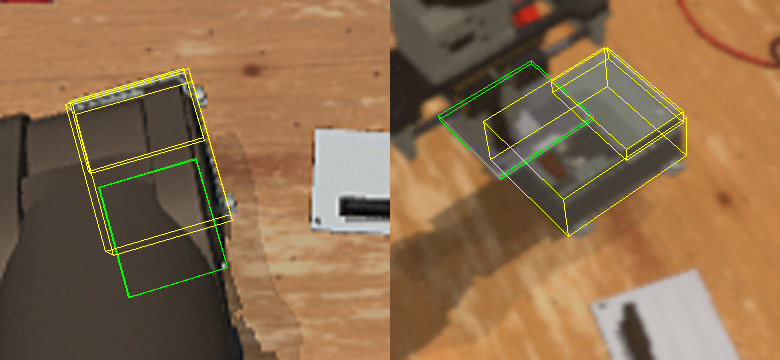

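The overlay shows the plate model lying over the opening, tail short of the lap and aligned with the box. Lowering to just above the bar.

{"api": "jog_arm", "payload": {"motion": [[[0,0.001,0.025,0,0,0,1],[0,0.001,0.042,0,0,0,1],[0,0.001,0.05,0,0,0,1],[0,0.001,0.054,0,0,0,1],[0,0.001,0.054,0,0,0,1],[0,0.001,0.054,0,0,0,1]]]}}

```text
clock: 9.48
position: [0.4227, 0.1126, 0.0515]
ee_rot: [1.95, 2.463, 0.0]
force: [0.5, -0.9, -1.3]
width: 0.106
gripper_force: 50.0
```

```bash
python3 go.py .4645 .1221 .0475 .232
```

```text
t 9.48 pos [0.4227 0.1126 0.0515] yaw 0.231 tz [ 0.  0. -1.] F [ 0.5 -0.9 -1.3] w 9.8 gf 50.0 dq 0.01
shift [-0.0003  0.0428  0.004 ] turn [ 0.0002  0.     -0.0009]
```

{"api": "jog_arm", "payload": {"motion": [[[0,0,0.001,0,0,0,1],[0,0,0.002,0,0,0,1],[0,0,0.003,0,0,0,1],[0,0,0.004,0,0,0,1],[0,0,0.004,0,0,0,1]]]}}

```text
clock: 9.9
position: [0.4227, 0.1131, 0.0474]
ee_rot: [1.949, 2.463, 0.001]
force: [-0.9, 0.4, 3.0]
width: 0.106
gripper_force: 50.0
```

```bash
python3 go.py .4645 .1221 .0475 .232
```

```text
t 9.9 pos [0.4227 0.1131 0.0474] yaw 0.232 tz [ 0.001  0.    -1.   ] F [-0.9  0.4  3. ] w 9.7 gf 50.0 dq 0.0
shift [-0.0008  0.0427 -0.0001] turn [ 0.001  -0.0002  0.    ]
```

The bar pushes back with about 4.3 N, so the underside is about 42.3 mm, as planned. Now slide in.

{"api": "jog_arm", "payload": {"motion": [[[0,0.004,0,0,0,0,1],[0,0.008,0,0,0,0,1],[0,0.012,0,0,0,0,1],[0,0.016,0,0,0,0,1],[0,0.02,0,0,0,0,1],[0,0.024,0,0,0,0,1],[0,0.028,0,0,0,0,1],[0,0.028,0,0,0,0,1]]]}}

```text
clock: 10.57
position: [0.4508, 0.1196, 0.0472]
ee_rot: [1.949, 2.463, 0.001]
force: [0.7, 0.1, 3.5]
width: 0.107
gripper_force: 50.0
```

```bash
python3 go.py .4645 .1221 .0475 .232
```

```text
t 10.57 pos [0.4508 0.1196 0.0472] yaw 0.232 tz [ 0.001  0.    -1.   ] F [0.7 0.1 3.5] w 9.9 gf 50.0 dq 0.02
shift [-0.0007  0.0139 -0.0003] turn [ 0.0013  0.0001 -0.0002]
```

{"api": "jog_arm", "payload": {"motion": [[[0,0.003,0,0,0,0,1],[0,0.006,0,0,0,0,1],[0,0.008,0,0,0,0,1],[0,0.01,0,0,0,0,1],[0,0.012,0,0,0,0,1],[0,0.012,0,0,0,0,1]]]}}

```text
clock: 11.07
position: [0.4618, 0.1222, 0.0471]
ee_rot: [1.949, 2.463, 0.001]
force: [-0.4, 0.1, 3.8]
width: 0.107
gripper_force: 50.0
```

```bash
python3 go.py .4645 .1221 .0475 .232
```

```text
t 11.07 pos [0.4618 0.1222 0.0471] yaw 0.232 tz [ 0.  0. -1.] F [-0.4  0.1  3.8] w 9.8 gf 50.0 dq 0.01
shift [-0.0007  0.0027 -0.0004] turn [ 0.0005 -0.     -0.0001]
```

Now creep towards the stop.

{"api": "jog_arm", "payload": {"motion": [[[0,0.001,0,0,0,0,1],[0,0.002,0,0,0,0,1],[0,0.003,0,0,0,0,1],[0,0.003,0,0,0,0,1]]]}}

```text
clock: 11.4
position: [0.4643, 0.1228, 0.0471]
ee_rot: [1.949, 2.463, 0.0]
force: [-1.4, 0.1, 3.3]
width: 0.108
gripper_force: 50.0
```

```bash
python3 go.py .4645 .1221 .0475 .232
```

```text
t 11.4 pos [0.4643 0.1228 0.0471] yaw 0.232 tz [ 0.  0. -1.] F [-1.4  0.1  3.3] w 10.0 gf 50.0 dq 0.0
shift [-0.0007  0.     -0.0004] turn [ 0.0001  0.     -0.0001]
```

{"api": "jog_arm", "payload": {"motion": [[[0,0.001,0,0,0,0,1],[0,0.002,0,0,0,0,1],[0,0.002,0,0,0,0,1]]]}}

```text
clock: 11.65
position: [0.4661, 0.1232, 0.0471]
ee_rot: [-1.949, -2.463, 0.0]
force: [-2.4, -0.1, 3.7]
width: 0.11
gripper_force: 50.0
```

```bash
python3 go.py .4645 .1221 .0475 .232
```

```text
t 11.65 pos [0.4661 0.1232 0.0471] yaw 0.232 tz [-0.  0. -1.] F [-2.4 -0.1  3.7] w 10.1 gf 50.0 dq 0.01
shift [-0.0007 -0.0018 -0.0004] turn [-0.0002 -0.0001 -0.0002]
```

{"api": "jog_arm", "payload": {"motion": [[[0,0.001,0,0,0,0,1],[0,0.002,0,0,0,0,1],[0,0.002,0,0,0,0,1]]]}}

```text
clock: 11.9
position: [0.4662, 0.1233, 0.0467]
ee_rot: [-1.948, -2.461, 0.004]
force: [-6.4, -1.0, 6.7]
width: 0.105
gripper_force: 50.0
```

```bash
python3 go.py .4645 .1221 .0475 .232
```

```text
t 11.9 pos [0.4662 0.1233 0.0467] yaw 0.232 tz [-0.004 -0.001 -1.   ] F [-6.4 -1.   6.7] w 9.7 gf 50.0 dq 0.0
shift [-0.0008 -0.002  -0.0008] turn [-0.0036 -0.0003 -0.0003]
```

It has come up against the stop: position is stuck at 0.4662 and force is rising. Keeping that small forward bias, press down.

{"api": "jog_arm", "payload": {"motion": [[[0,0,0.001,0,0,0,1],[0,0,0.002,0,0,0,1],[0,0,0.003,0,0,0,1],[0,0,0.003,0,0,0,1]]]}}

```text
clock: 12.23
position: [0.4662, 0.1233, 0.0448]
ee_rot: [-1.948, -2.461, 0.003]
force: [-14.7, -3.4, 28.3]
width: 0.101
gripper_force: 50.0
```

```bash
python3 go.py .4645 .1221 .0475 .232
```

```text
t 12.23 pos [0.4662 0.1233 0.0448] yaw 0.231 tz [-0.003  0.    -1.   ] F [-14.7  -3.4  28.3] w 9.3 gf 50.0 dq 0.0
shift [-0.0008 -0.0019 -0.0027] turn [-0.0031 -0.0012 -0.0007]
```

{"api": "jog_arm", "payload": {"motion": [[[0,-0.0006,-0.0008,0,0,0,1],[0,-0.0006,-0.0008,0,0,0,1],[0,-0.0006,-0.0008,0,0,0,1],[0,-0.0006,-0.0008,0,0,0,1],[0,-0.0006,-0.0008,0,0,0,1],[0,-0.0006,-0.0008,0,0,0,1]]]}}

```text
clock: 12.73
position: [0.4662, 0.1233, 0.0449]
ee_rot: [-1.949, -2.462, 0.002]
force: [-6.7, -0.6, 10.0]
width: 0.105
gripper_force: 50.0
```

Run:
```python
from h import *
from go import to
to(.4645,.1221,.0475,.232)
s=observe(); out=[]
for n,(x,y,w,h) in dict(top=(230,170,130,120),scene=(220,150,130,120)).items():
    out.append(cv2.resize(get_image(n)[y:y+h,x:x+w,::-1],None,fx=3,fy=3,interpolation=cv2.INTER_CUBIC))
cv2.imwrite("pics/home.png",np.hstack(out))
```

```text
t 12.73 pos [0.4662 0.1233 0.0449] yaw 0.231 tz [-0.002 -0.    -1.   ] F [-6.7 -0.6 10. ] w 9.7 gf 50.0 dq 0.0
shift [-0.0007 -0.0019 -0.0026] turn [-0.0022 -0.0005 -0.0005]
```

View pics/home.png

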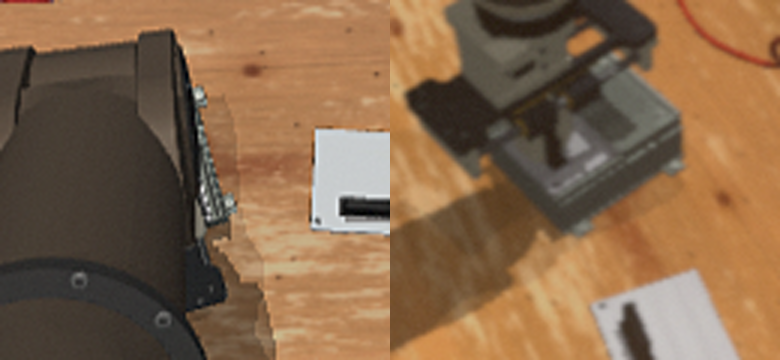

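The scene shows the plate tucked under the shut rear cover, its near edge level with the box end. I'll press a touch harder for margin, hold, and hand in.

{"api": "jog_arm", "payload": {"motion": [[[0,0,0.0004,0,0,0,1],[0,0,0.0004,0,0,0,1],[0,0,0.0004,0,0,0,1],[0,0,0.0004,0,0,0,1],[0,0,0.0004,0,0,0,1]]]}}

```text
clock: 13.25
position: [0.4662, 0.1233, 0.0449]
ee_rot: [-1.949, -2.462, 0.002]
force: [-9.6, -1.6, 17.2]
width: 0.105
gripper_force: 50.0
```

Run:
```python
from go import *
from cell import sign_off
to(.4645,.1221,.0475,.232)
s=observe()
f=s["force"]
if 12<f[2]<30 and s["position"][2]<.0453: print(sign_off())
```

```text
t 13.25 pos [0.4662 0.1233 0.0449] yaw 0.231 tz [-0.002  0.    -1.   ] F [-9.6 -1.6 17.2] w 9.6 gf 50.0 dq 0.0
shift [-0.0008 -0.0019 -0.0026] turn [-0.0021 -0.0008 -0.0005]
the job is handed in; nothing more can be done
None
```

I slid the 80 mm plate under the shut rear cover to its stop and signed off at 13.3 s, with the gripper holding it down on the ledges at about 17 N; I regrasped it once on the bench, and the verdict isn't shown to me.

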